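# Show an objective's front lens to the inspection camera

## Robot

A 6-joint arm with a two-finger parallel gripper is mounted at the origin on the work surface. World frame = base frame: x ahead of the robot, y to its left, z up, the work surface at z = 0. Lengths are in m, angles in degrees, forces in N, time in s.
With the tool pointing down it reaches from about 0.35 to 0.975 m from the base axis. Payload 17.4 kg.
Tool frame: the origin (TCP) lies on the centre line of the jaws, within the pads' length; the fingertips stand 19 mm ahead of it and the grasp point (between the pads) is the TCP; z points along the fingers, y is the line along which they close (so a half turn about z gives the same grasp; the last joint's range is limited). The gripper opens to 85 mm and grips with 20 to 120 N. Pads are 22 mm wide; open, the fingers measure 114 mm over their backs; the gripper's body (76 mm by 85 mm) begins 54 mm behind the grasp point. The pads swing forward as they close: fully open they stand 13 mm farther back than shut.
Start: joints at [-71.895, 6.646, 82.598, -0, 90.757, -2.166], TCP at [0.234, -0.633, 0.219] pointing down, gripper open.
Joint ranges: [-162.19, 162.19], [-47.58, 125.68], [4.15, 143.07], [-65.23, 245.23], [0.69, 171.88], [-170.13, 170.13]. Speed limits (degrees/s): [108.29, 108.29, 127.2, 180, 180, 180].

## Interface

Orientations are given as a 3x3 rotation matrix whose columns are the frame's x, y, z axes.
In Python, from plant import state, grab_frame, get_calibration, finish_job, search_frame, outline_of gives the robot as it stands.
- The arm moves only by the shell command python3 -m crank 'ROWS' [FORCE]. ROWS is JSON, a list of rows, each a list of 3 entries, a list of its own where there are three numbers: the shift along the tool's x, y, z in m, then the turn, a rotation vector about the tool's x, y, z in rad, then the opening, from 0 (shut) to 1 (fully open). A call has 1 to 12 rows; each row is the pose to reach, as a shift and turn from the pose commanded when the call began, along the tool's axes at that moment; what a row does not reach only later rows make up. A row lasts 1/10 s, in which the tool goes at most 50 mm and 8.59 degrees, less where a joint would pass 70% of its speed; a pose out of reach is approached as far as the arm can. A call with a gripper value outside its range is refused whole. The fingers move at their own pace and stop on an object; FORCE is the grip in N (left out, the last holds). Time passes only in rows, so rows that repeat a pose let the fingers close. It gives the time, the measured TCP pose, the force, the opening and the grip force at its end, in the units of the state.
- state(): the state, without advancing time (a new reading comes with each control period).
- grab_frame(name): name is "scene" or "top" or "wrist"; returns the picture (420x560x3 uint8, red, green, blue); there is no depth.
- get_calibration(name): a dict with "mtx" (3x3 intrinsics, pixels), "dist_coeffs" ([k1, k2, p1, p2, k3] as OpenCV has them; the pictures are not rectified), "position" and "rotation" of the camera in the world; the wrist camera has in their place "tool_from_camera" (4x4, takes a point from camera to tool coordinates, whose origin is the TCP and whose axes are the flange's). Camera axes: x right, y down, z forward; pixel columns grow to the right and rows downward; lengths in m; the calibration is good to about 2 mm. A picture is of the moment at which its call begins: read the wrist's pose just before it. get_calibration takes no time and is no camera call.
- finish_job(): hands the job in; it is judged then, once.
Trained networks look in the newest picture that a camera, given by its name, has taken for a name from the list of things; names that differ only in an ending like _2 or _b are one class to them, and where a whole thing is asked for, a point or a joint stands for the part that bears it (a point fixed in the world has none). Each returns a list of dicts, best first, with "conf" (0 to 1); they miss things now and then, are a little off and sometimes report something else, mostly with a low value. They report only what shows in the picture. A call takes as long as a camera call. They do not tell look-alikes from the thing itself.
- search_frame(camera, target): "centre" ([column, row] in pixels, amid what is visible of it).
- outline_of(camera, target): "pixels" (420x560 bool, what is visible of it) and "centre" ([column, row] in pixels, amid what is visible of it).
The state is a dict: "time": time; "joints": joint angles; "qd": joint speeds; "effort": joint torques, N m; "tool_pos": TCP position; "eef_rot": TCP orientation; "ft_force": force on the tool from outside, world axes, zero at the start; "wrist_torque": the same for the moment, N m; "opening": finger opening in m; "grasp_force": force on a finger pad.
Only numpy, scipy, OpenCV 4.12 (cv2) and the standard library are available. Lean on these libraries where they do the work, as an engineer would, in place of code of your own. Each camera call takes 0.05 s, during which the arm holds its last target. There are 200 camera calls.

## Task

Pick the longest of the three microscope objectives out of its cradle and present it in the air to the inspection camera: in line with the camera's slanting line of sight, its narrow lens end towards the camera, the front lens at the focus point 70 mm in front of the camera's glass. Finish while holding it there, steady. Do not bump the camera or its stand, and leave the other two objectives, the bottle, the dish and the beaker where they are.

Things in the scene. Friction and masses are not known exactly. Their poses are not given: they have to be found in the camera images.
- objective_long: The longest steel microscope objective, 63 mm long in all, 140 g: barrel 28 mm in diameter, 40 mm long; thread at -x 20 mm in diameter, 5 mm long; nose at +x 18 mm long, tapering to 17 mm, with the front lens. Lies on its side in a cradle. Origin: on the axis at the middle of the 28 mm barrel; x: axis, towards the lens; z up as it lies. The three lie in any order
- objective_long_lens (a point): centre of the front lens of the longest objective: on its axis, 38 mm from the objective's origin along its +x
- objective_medium: The middle steel microscope objective, 48 mm long in all, 124 g: barrel 28 mm in diameter, 32 mm long; thread at -x 20 mm in diameter, 5 mm long; nose at +x 11 mm long, tapering to 17 mm, with the front lens. Lies on its side in a cradle. Origin: on the axis at the middle of the 28 mm barrel; x: axis, towards the lens; z up as it lies.
- objective_short: The shortest steel microscope objective, 36 mm long in all, 112 g: barrel 28 mm in diameter, 26 mm long; thread at -x 20 mm in diameter, 5 mm long; nose at +x 5 mm long, tapering to 17 mm, with the front lens. Lies on its side in a cradle. Origin: on the axis at the middle of the 28 mm barrel; x: axis, towards the lens; z up as it lies.
- tray: fixed white tray, plate 110 (x) by 280 (y) by 10 mm, three black cradles 90 mm apart along y: V saddles at x = -9 and +9 mm, 25 mm wide, so fingers pass down beside the 28 mm barrel. They hold the barrels' axes 37 mm above the table, along the tray's x, lenses towards +x. Each barrel's middle is within 2 mm of x = 0. Origin: centre of the underside
- camera_stand: fixed camera stand: steel base plate 130 by 130 by 16 mm, column 22 mm in diameter, 365 mm high; the head is clamped at a height that differs by up to 70 mm from run to run. Origin: at table level, 100 mm in front (-x) of the column's axis, under the camera; -x roughly faces the robot
- camera: inspection camera on the stand: lens barrel 48 mm in diameter and white housing, 110 mm long in all, looking 30 degrees below level, roughly towards the robot. Origin: centre of the front glass; x runs back along the barrel, 30 degrees upwards (it looks along -x); y is level. A well presented objective has its own x parallel to this x
- focus (a point): the focus point: an empty point in the air on the camera's axis, 70 mm in front of its glass; 165 to 235 mm above the table
- bottle: amber bottle with cap, 52 mm in diameter, 90 mm tall, upright; origin: centre of its underside. A bystander
- dish: closed clear petri dish, 92 mm in diameter, 16 mm high; origin: centre of its underside. A bystander
- beaker: glass beaker, 68 mm in diameter, 80 mm tall; origin: centre of its underside. A bystander
There are look-alikes about, which are no part of the job. What is shaped like the objective_short but red is not meant.

How it is judged:
By the outcome, as a careful person would: the job done as asked, in the order asked, and still so for the second after the job is handed in, while the arm keeps its last pose, push and grip.
It also fails if it takes over 32 s, if anything falls off the work surface, if the arm or the gripper's body presses on something with over 40 N, if the wrist force passes 120 N, or if a joint passes its speed limit or range.

## Working session

There is one attempt and no reset: what is moved stays moved. The work goes in short steps, Python scripts to look and compute and a shell command to move; the robot and the scene stay as the last step left them, time stands still between calls to the robot, and variables do not carry over. Pictures are saved under pics/ and viewed, at most 10 in all, crops included, and the job is handed in when it is done.

```bash
mkdir -p pics; ls; cat > h.py <<'E'
import numpy as np, cv2, json
from plant import *
def cam(n, st=None):
    c=get_calibration(n); K=np.array(c["mtx"]); d=np.array(c["dist_coeffs"])
    if n=="wrist":
        T=np.array(c["tool_from_camera"]); R=np.array(st["eef_rot"]); p=np.array(st["tool_pos"])
        return K,d,R@T[:3,:3],R@T[:3,3]+p
    return K,d,np.array(c["rotation"]),np.array(c["position"])
def ray(C,px):
    K,d,R,p=C
    u=cv2.undistortPoints(np.array([[px]],float),K,d)[0,0]
    v=R@np.array([u[0],u[1],1]); return p,v/np.linalg.norm(v)
def tri(rays):
    A=np.zeros((3,3));b=np.zeros(3)
    for p,v in rays:
        M=np.eye(3)-np.outer(v,v);A+=M;b+=M@p
    x=np.linalg.solve(A,b); return x,[np.linalg.norm((np.eye(3)-np.outer(v,v))@(x-p))*1000 for p,v in rays]
def plane(C,px,z):
    p,v=ray(C,px); return p+v*(z-p[2])/v[2]
def proj(C,X):
    K,d,R,p=C
    r=cv2.Rodrigues(R.T)[0]; return cv2.projectPoints(np.atleast_2d(X).astype(float),r,-R.T@p,K,d)[0][:,0]
def save(n,im): cv2.imwrite(n,im[:,:,::-1])
E
python3 - <<'E'
from h import *
np.set_printoptions(precision=3,suppress=True)
ims=[]
for n in("scene","top"):
    im=grab_frame(n); save(f"pics/{n}0.png",im); C=cam(n); print(n,C[3],C[2].tolist(),C[0][0,0])
    for t in["objective_long","objective_medium","objective_short","tray","camera_stand","camera","bottle","dish","beaker"]:
        print(t,[(np.round(r["centre"],1).tolist(),round(r["conf"],2)) for r in search_frame(n,t)])
s=state();print(s)
E
```

```text
pics
scene [0.921 0.545 1.143] [[-0.8533550807169079, 0.42332582803730734, -0.30427019165729585], [0.5212956386051856, 0.6996016413760143, -0.4886802641351482], [0.005996948044736983, -0.5756325101143216, -0.8176865230108872]] 518.7907778445216
objective_long [([329.2, 263.2], 0.84)]
objective_medium [([360.4, 326.3], 0.54), ([347.6, 294.7], 0.47)]
objective_short [([310.5, 352.9], 0.57), ([345.4, 295.0], 0.48), ([268.7, 303.7], 0.43)]
tray [([345.9, 302.6], 0.88)]
camera_stand [([170.2, 203.5], 0.78), ([259.4, 343.5], 0.62)]
camera [([257.2, 341.9], 0.66)]
bottle [([261.8, 128.7], 0.64)]
dish [([302.2, 174.6], 0.71), ([327.5, 256.5], 0.26)]
beaker [([258.4, 344.9], 0.79), ([183.6, 142.3], 0.59)]
top [ 0.321 -0.047  1.33 ] [[-0.020278671718328305, -0.9835631575268375, 0.17942210184137602], [-0.9996071276763642, 0.023418703409606886, 0.015399825623100187], [-0.01934853410337058, -0.1790393238549836, -0.9836516429822098]] 534.5291343027367
objective_long [([238.4, 243.7], 0.66)]
objective_medium [([242.9, 244.2], 0.73), ([171.9, 228.5], 0.69)]
objective_short [([204.9, 236.2], 0.71), ([179.1, 181.3], 0.57), ([216.8, 301.0], 0.53), ([241.8, 172.5], 0.5)]
tray [([202.4, 244.8], 0.83)]
camera_stand [([371.9, 126.5], 0.63)]
camera [([384.2, 126.8], 0.91), ([354.2, 282.4], 0.26)]
bottle [([438.0, 275.6], 0.72)]
dish [([354.8, 284.9], 0.7)]
beaker [([201.5, 140.9], 0.92)]
{'time': 1.0, 'joints': array([-71.894,   6.646,  82.598,  -0.001,  90.757,  -2.168]), 'qd': array([ 0.036,  0.029,  0.032,  0.007, -0.058, -0.018]), 'effort': array([  0.003, -73.177, -63.264,   0.   ,   0.001,   0.   ]), 'tool_pos': array([ 0.234, -0.633,  0.219]), 'eef_rot': array([[ 0.938,  0.347, -0.   ],
       [ 0.347, -0.938,  0.   ],
       [-0.   , -0.   , -1.   ]]), 'ft_force': array([-0.139, -0.663,  0.268]), 'wrist_torque': array([0.035, 0.007, 0.006]), 'grasp_force': 0.0, 'opening': 0.08587847790852546}
```

```bash
python3 - <<'E'
import cv2,numpy as np
a=cv2.imread("pics/scene0.png");b=cv2.imread("pics/top0.png")
cv2.imwrite("pics/s0.png",cv2.resize(a,None,fx=1.42,fy=1.42)); cv2.imwrite("pics/t0.png",cv2.resize(b,None,fx=1.42,fy=1.42))
E
```

```text
(no output)
```

View pics/s0.png

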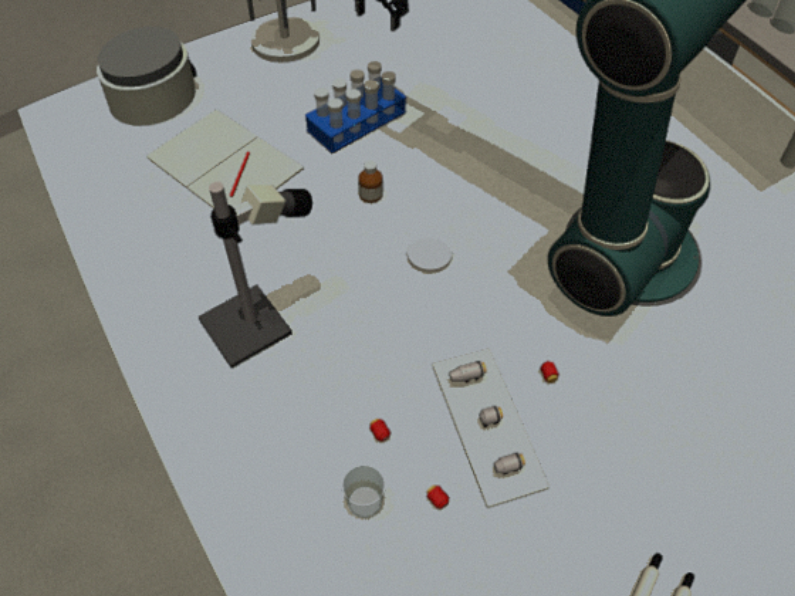

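View pics/t0.png

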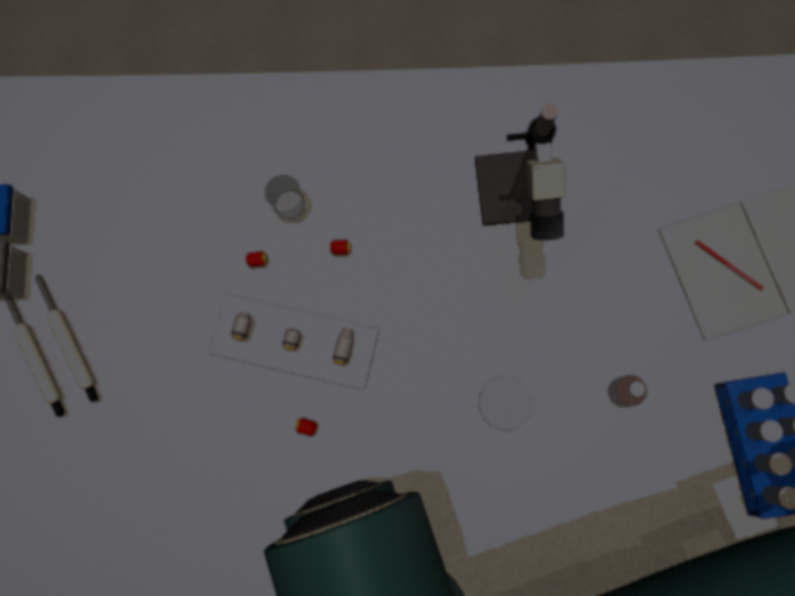

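The scene view shows the tray with three steel objectives: (467,372), (490,416) and (508,463) at 1.42x zoom. The longest is the one nearest the arm, at raw scene (329,262) and top (241,244). It could be confused with the medium one at scene (358,326) / top (170,229), the short one at (345,293) / (205,238), or the red look-alikes at (268,303), (310,352) and (387,262). I'll check that choice and the camera head in close crops.

```bash
python3 - <<'E'
from h import *
np.set_printoptions(precision=3,suppress=True)
a=cv2.imread("pics/scene0.png");b=cv2.imread("pics/top0.png")
def crop(im,x,y,w,h): return cv2.resize(im[y:y+h,x:x+w],(400,300),interpolation=cv2.INTER_CUBIC)
b2=cv2.convertScaleAbs(b,alpha=1.6)
g=np.vstack([np.hstack([crop(a,300,240,100,75),crop(b2,145,200,133,100)]),np.hstack([crop(a,140,120,100,75),crop(b2,330,70,133,100)])])
cv2.imwrite("pics/crop1.png",g)
S,T=cam("scene"),cam("top")
for n,p,q in[("long",(329,262.5),(241.5,243.7)),("short",(345.4,295),(204.9,237)),("med",(359,326.3),(171,228.7)),("bottle",(261.8,128.7),(440,275)),("dish",(302.2,178),(354.8,284)),("beaker",(258,344.9),(201.5,140.9))]:
    print(n,*tri([ray(S,p),ray(T,q)]))
E
```

```text
long [0.476 0.075 0.031] [np.float64(0.4084902940711001), np.float64(0.40849029407106985)]
short [0.494 0.167 0.029] [np.float64(1.670787951314909), np.float64(1.6707879513148889)]
med [0.515 0.25  0.033] [np.float64(2.273923120739075), np.float64(2.273923120739094)]
bottle [ 0.39  -0.397  0.038] [np.float64(0.3215781386181023), np.float64(0.3215781386181028)]
dish [ 0.374 -0.2    0.005] [np.float64(0.8999776181177269), np.float64(0.8999776181176848)]
beaker [0.736 0.173 0.044] [np.float64(0.08893509856413664), np.float64(0.08893509856413971)]
```

View pics/crop1.png

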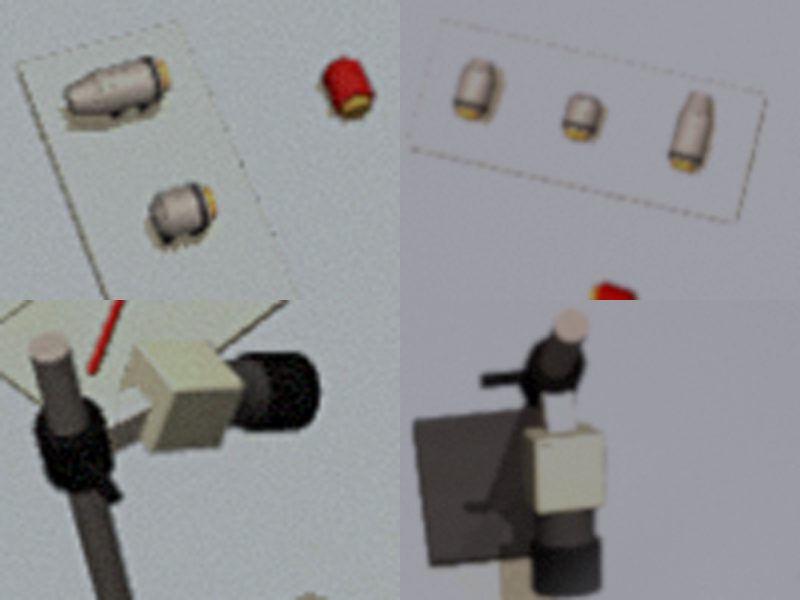

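The crops confirm it: the long objective, with its long tapered nose, is in the cradle nearest the camera stand, nose pointing away from the robot. The lens barrel end is at raw scene ~(215,143) and top ~(386,168). Next I fit the poses.

```bash
cat > camfit.py <<'E'
from h import *
from scipy.optimize import least_squares
def axes(yaw,pitch=30):
    y=np.radians(yaw);p=np.radians(pitch)
    x=np.array([np.cos(p)*np.cos(y),np.cos(p)*np.sin(y),np.sin(p)]);Y=np.array([-np.sin(y),np.cos(y),0])
    return x,Y,np.cross(x,Y)
def cyl(P,yaw,s0,s1,r=.024):
    x,y,z=axes(yaw);t=np.linspace(0,2*np.pi,60)[:,None]
    c=r*(np.cos(t)*y+np.sin(t)*z); return np.vstack([P+c+x*s0,P+c+x*s1])
E
python3 - <<'E'
from camfit import *
np.set_printoptions(precision=4,suppress=True)
S,T=cam("scene"),cam("top")
t=lambda x,y:(145+(x-400)/3.0075,200+y/3.0)
print("long ends",plane(T,t(685,165),.037),plane(T,t(700,97),.037))
k=np.array([plane(T,t(*p),.01) for p in[(440,20),(767,95),(737,222),(410,150)]])[:,:2]
print("tray",k.mean(0),[np.degrees(np.arctan2(*(d[::-1]))) for d in(k[0]-k[1],k[3]-k[2],k[0]-k[3],k[1]-k[2])])
b=[plane(S,(x/1.42,y/1.42),.016) for x,y in[(200,322),(258,288),(291,331),(232,364)]];print("base",np.array(b))
b=[plane(T,(330+(x-400)/3.0075,70+(y-300)/3.0),.016) for x,y in[(415,420),(430,563)]];print("base T",np.array(b))
sp=np.array([(140+x/4,120+(y-300)/4) for x,y in[(320,385),(317,370),(300,354),(265,352),(318,405),(300,428),(268,431)]])
tp=np.array([(330+(x-400)/3.0075,70+(y-300)/3.0) for x,y in[(533,575),(602,570),(533,545),(601,545),(545,592),(570,597),(590,595)]])
def res(v):
    o=[]
    for C,pts in((S,sp),(T,tp)):
        h=cv2.convexHull(proj(C,cyl(v[:3],v[3],0,.022)).astype(np.float32))
        o+=[cv2.pointPolygonTest(h,(float(a),float(b)),True) for a,b in pts]
    return o
for y0 in(-10,10,-25):
    r=least_squares(res,[.6,-.18,.28,y0],x_scale=[.01,.01,.01,5],diff_step=1e-4)
    print(r.x,r.cost,np.array(r.fun).round(1),"focus",r.x[:3]-.07*axes(r.x[3])[0])
E
```

```text
long ends [0.4478 0.0794 0.037 ] [0.5029 0.0669 0.037 ]
tray [0.4888 0.162 ] [np.float64(75.60743461988933), np.float64(76.29752766825399), np.float64(-11.525673588206914), np.float64(-14.03008060459483)]
base [[ 0.8329 -0.2757  0.016 ]
 [ 0.7058 -0.29    0.016 ]
 [ 0.6957 -0.1701  0.016 ]
 [ 0.8183 -0.1622  0.016 ]]
base T [[ 0.8183 -0.1665  0.016 ]
 [ 0.6913 -0.1746  0.016 ]]
[   0.6268   -0.2372    0.2438 -127.0435] 29.31314697816846 [-1.1 -0.8 -2.9 -2.2 -1.2 -3.  -4.   0.8 -1.6 -2.2 -0.8  0.9  2.  -1.9] focus [ 0.6633 -0.1889  0.2088]
[ 0.6094 -0.2454  0.2409 -0.8407] 7.351497143002921 [-1.  -0.9  0.5  0.8 -0.9  0.1 -0.   0.9 -0.2 -1.7 -2.3 -0.  -1.  -0.9] focus [ 0.5488 -0.2445  0.2059]
[   0.6268   -0.2372    0.2438 -127.0718] 29.313115133599247 [-1.1 -0.8 -2.9 -2.2 -1.2 -3.  -4.   0.8 -1.6 -2.2 -0.8  0.9  2.  -1.9] focus [ 0.6633 -0.1889  0.2088]
```

```bash
python3 -m crank '[[[0.465,-0.583,0.02],[0,0,0.599],1],[[0.465,-0.583,0.02],[0,0,0.599],1],[[0.465,-0.583,0.02],[0,0,0.599],1],[[0.465,-0.583,0.02],[0,0,0.599],1],[[0.465,-0.583,0.02],[0,0,0.599],1],[[0.465,-0.583,0.02],[0,0,0.599],1],[[0.465,-0.583,0.02],[0,0,0.599],1],[[0.465,-0.583,0.02],[0,0,0.599],1],[[0.465,-0.583,0.02],[0,0,0.599],1],[[0.465,-0.583,0.02],[0,0,0.599],1],[[0.465,-0.583,0.02],[0,0,0.599],1],[[0.465,-0.583,0.02],[0,0,0.599],1]]' 80; python3 -c "
from h import *
print(get_calibration('wrist'))"
```

```text
time: 2.2
tool_pos: [0.4223, -0.0617, 0.2036]
eef_rot: [[0.97, -0.243, 0.001], [-0.243, -0.97, -0.0], [0.001, -0.0, -1.0]]
ft_force: [0.9, -1.8, -0.2]
opening: 0.0854
grasp_force: 0.0
{'mtx': array([[376.52438936,   0.        , 283.66275661],
       [  0.        , 376.52438936, 212.6485547 ],
       [  0.        ,   0.        ,   1.        ]]), 'dist_coeffs': array([-0.01118435,  0.        ,  0.        ,  0.        ,  0.        ]), 'tool_from_camera': array([[-4.10180993e-04, -9.55494704e-01, -2.95007969e-01,
         7.47576303e-02],
       [ 9.99999570e-01, -6.37266718e-04,  6.73623015e-04,
        -3.81401829e-04],
       [-8.31641983e-04, -2.95007566e-01,  9.55494555e-01,
        -1.54252425e-01],
       [ 0.00000000e+00,  0.00000000e+00,  0.00000000e+00,
         1.00000000e+00]])}
```

```bash
cat > look.py <<'E'
from h import *
import sys,pickle
s=state(); im=grab_frame("wrist"); n=sys.argv[1]; save(f"pics/{n}.png",im)
o=outline_of("wrist",sys.argv[2]); pickle.dump((s,im,o),open(n+".pkl","wb"))
print(s["time"],s["tool_pos"],[(np.round(r["centre"],1).tolist(),round(r["conf"],2),int(r["pixels"].sum())) for r in o])
E
python3 look.py w1 objective_long
python3 -m crank '[[[0.011,-0.143,0.04],[0,0,0],1],[[0.011,-0.143,0.04],[0,0,0],1],[[0.011,-0.143,0.04],[0,0,0],1],[[0.011,-0.143,0.04],[0,0,0],1],[[0.011,-0.143,0.04],[0,0,0],1]]'
python3 look.py w2 objective_long
python3 - <<'E'
import cv2,numpy as np
cv2.imwrite("pics/w12.png",np.hstack([cv2.resize(cv2.imread(f"pics/w{i}.png"),(400,300)) for i in(1,2)]))
E
```

```text
2.2 [ 0.42234341 -0.06174704  0.20364718] []
time: 2.8
tool_pos: [0.4675, 0.0727, 0.1629]
eef_rot: [[0.971, -0.241, -0.001], [-0.241, -0.971, -0.0], [-0.001, 0.001, -1.0]]
ft_force: [-0.2, -0.1, 0.7]
opening: 0.0849
grasp_force: 0.0
2.8 [0.46751235 0.07271232 0.16285576] [([281.1, 191.4], 0.96, 2836)]
```

View pics/w12.png

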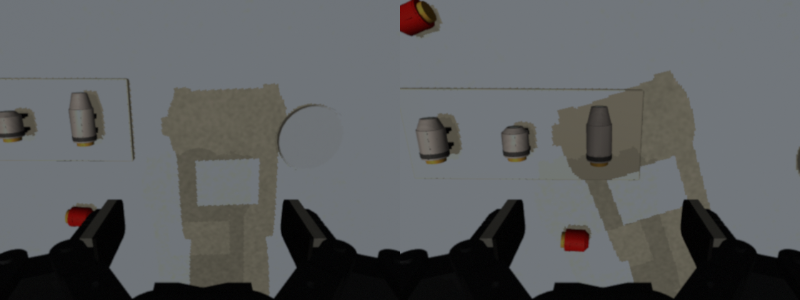

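In w2 (right half) the long objective sits at (598,136) in the composite, centred between the fingers with its nose up and axis vertical. In w1 it is at (82,118).

```bash
python3 - <<'E'
from h import *
import pickle
np.set_printoptions(precision=4,suppress=True)
s1,_,_=pickle.load(open("w1.pkl","rb"));s2,im,o=pickle.load(open("w2.pkl","rb"))
C1,C2=cam("wrist",s1),cam("wrist",s2)
m=o[0]["pixels"];r,c=np.nonzero(m);print(r.min(),r.max(),c.min(),c.max())
for q in(r.min()+3,(r.min()+r.max())//2,r.max()-12):
    cc=c[r==q];print(q,cc.min(),cc.max())
a=c[r<r.min()+5].mean(),r.min();b=c[r>r.max()-5].mean(),r.max()
for z in(.037,.03):print(z,plane(C2,a,z),plane(C2,b,z))
print("h",tri([ray(C1,(81.5*1.4,92*1.4)),ray(C2,a)]),tri([ray(C1,(83*1.4,146*1.4)),ray(C2,b)]))
S=cam("scene");T=cam("top")
print(tri([ray(S,(329,262.5)),ray(T,(241.5,243.7)),ray(C2,o[0]["centre"])]))
E
```

```text
147 234 260 297
150 268 290
190 260 297
222 261 295
0.037 [0.5061 0.0666 0.037 ] [0.44   0.0844 0.037 ]
0.03 [0.5053 0.0669 0.03  ] [0.4374 0.0851 0.03  ]
h (array([0.5051, 0.067 , 0.0302]), [np.float64(0.1738605185802679), np.float64(0.1738605185802081)]) (array([0.4432, 0.0833, 0.044 ]), [np.float64(0.7035007013354792), np.float64(0.7035007013354104)])
(array([0.4747, 0.0747, 0.0321]), [np.float64(1.8852453275878793), np.float64(1.264405668635213), np.float64(2.9413722685028096)])
```

```bash
python3 -m crank '[[[0,-0.003,0.04],[0,0,0.012],1],[[0,-0.003,0.08],[0,0,0.012],1],[[0,-0.003,0.08],[0,0,0.012],1],[[0,-0.003,0.08],[0,0,0.012],1]]'; python3 look.py w3 objective_long; python3 - <<'E'
from h import *
import pickle
s,im,o=pickle.load(open("w3.pkl","rb"));C=cam("wrist",s)
r,c=np.nonzero(o[0]["pixels"]);print(r.min(),r.max(),c.min(),c.max())
a=c[r<r.min()+5].mean(),r.min();b=c[r>r.max()-5].mean(),r.max()
print(plane(C,a,.037),plane(C,b,.037))
E
```

```text
time: 3.3
tool_pos: [0.4685, 0.0743, 0.0845]
eef_rot: [[0.967, -0.256, 0.0], [-0.256, -0.967, -0.0], [0.0, 0.0, -1.0]]
ft_force: [0.1, 0.1, 0.3]
opening: 0.0856
grasp_force: 0.0
3.3 [0.46850296 0.07426217 0.08449739] [([282.6, 225.7], 0.88, 5083)]
167 283 255 304
[0.50628393 0.06731588 0.037     ] [0.43876142 0.08445288 0.037     ]
```

```bash
python3 -m crank '[[[-0.001,-0.002,0.02],[0,0,0],1],[[-0.001,-0.002,0.047],[0,0,0],1],[[-0.001,-0.002,0.047],[0,0,0],1],[[-0.001,-0.002,0.047],[0,0,0],0.6],[[-0.001,-0.002,0.047],[0,0,0],0.2],[[-0.001,-0.002,0.047],[0,0,0],0],[[-0.001,-0.002,0.047],[0,0,0],0],[[-0.001,-0.002,0.047],[0,0,0],0],[[-0.001,-0.002,0.047],[0,0,0],0],[[-0.001,-0.002,0.047],[0,0,0],0]]' 80
```

```text
time: 4.4
tool_pos: [0.4693, 0.0774, 0.0385]
eef_rot: [[0.967, -0.254, 0.004], [-0.254, -0.967, 0.0], [0.003, -0.001, -1.0]]
ft_force: [-1.6, -1.4, 18.1]
opening: 0.0003
grasp_force: 9.3
```

```bash
python3 look.py w4 objective_long; python3 -c "
from plant import state;s=state();print(s['opening'],s['grasp_force'],s['ft_force'],s['tool_pos'])"
```

```text
4.4 [0.46929611 0.07740393 0.03845952] []
4.09905761784262e-05 9.259085431694984 [-1.90982077 -1.57051725 17.54209267] [0.46932965 0.07738125 0.03847789]
```

View pics/w4.png

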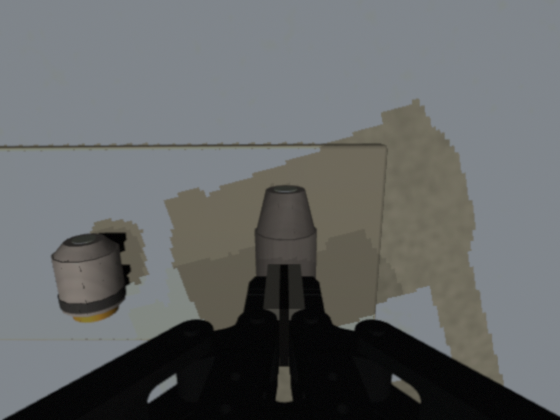

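The fingers are shut on top of the barrel: in w4 the tips end at row ~265, over the barrel, and the nose at (286,187) has not moved. I'll lift and check where the fingertips really are relative to the TCP.

```bash
python3 -m crank '[[[0,0,-0.04],[0,0,0],0],[[0,0,-0.06],[0,0,0],0],[[0,0,-0.06],[0,0,0],0],[[0,0,-0.06],[0,0,0],0]]'; python3 look.py w5 objective_long; python3 -m crank '[[[0,0,0],[0,0,0],0.5],[[0,0,0],[0,0,0],0.5],[[0,0,0],[0,0,0],0.5]]';python3 look.py w6 objective_long;  python3 - <<'E'
import cv2,numpy as np
cv2.imwrite("pics/w56.png",np.hstack([cv2.convertScaleAbs(cv2.imread(f"pics/w{i}.png")[120:420,80:480],alpha=1.7,beta=20) for i in(5,6)]))
E
```

```text
time: 4.9
tool_pos: [0.4679, 0.0774, 0.0963]
eef_rot: [[0.967, -0.254, 0.001], [-0.254, -0.967, 0.0], [0.001, -0.0, -1.0]]
ft_force: [0.0, -0.2, 0.4]
opening: 0.0002
grasp_force: 0.0
4.9 [0.4679464  0.0773709  0.09628171] [([285.2, 215.3], 0.75, 4448)]
time: 5.3
tool_pos: [0.4677, 0.0774, 0.0958]
eef_rot: [[0.967, -0.254, -0.001], [-0.254, -0.967, -0.0], [-0.001, 0.0, -1.0]]
ft_force: [0.2, 0.5, 0.6]
opening: 0.0419
grasp_force: 0.0
5.3 [0.46772862 0.07737757 0.09579376] [([286.1, 216.8], 0.92, 4571)]
```

View pics/w56.png

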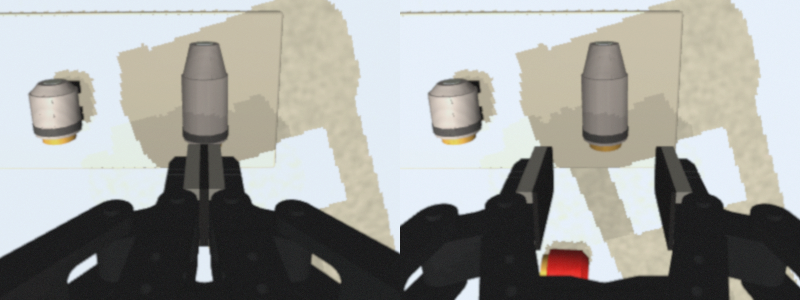

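The tips measure 12 mm *behind* the reported TCP when shut, 17 mm behind at half open and 31 mm behind when open. So the true grasp point lies about 31–33 mm behind the reported TCP. I'll allow for that and go deeper in stages, watching the force.

```bash
python3 -m crank '[[[0.001,0,0.03],[0,0,0],0.8],[[0.001,0,0.055],[0,0,0],0.8],[[0.001,0,0.075],[0,0,0],0.8],[[0.001,0,0.089],[0,0,0],0.8],[[0.001,0,0.089],[0,0,0],0.8],[[0.001,0,0.089],[0,0,0],0.8]]' 80; python3 -m crank '[[[0,0,0],[0,0,0],0.3],[[0,0,0],[0,0,0],0.1],[[0,0,0],[0,0,0],0],[[0,0,0],[0,0,0],0],[[0,0,0],[0,0,0],0],[[0,0,0],[0,0,0],0]]' 80
```

```text
time: 6.0
tool_pos: [0.4692, 0.0772, 0.0078]
eef_rot: [[0.967, -0.254, 0.0], [-0.254, -0.967, 0.0], [0.0, -0.0, -1.0]]
ft_force: [-1.0, -0.3, 0.0]
opening: 0.0686
grasp_force: 0.0
time: 6.6
tool_pos: [0.4692, 0.0767, 0.0082]
eef_rot: [[0.967, -0.254, 0.001], [-0.254, -0.967, -0.001], [0.001, 0.001, -1.0]]
ft_force: [-5.1, -4.9, 10.3]
opening: 0.0258
grasp_force: 78.0
```

```bash
python3 look.py w7 objective_long; python3 - <<'E'
import cv2,numpy as np
cv2.imwrite("pics/w7b.png",cv2.resize(cv2.convertScaleAbs(cv2.imread("pics/w7.png")[100:400,80:480],alpha=1.7,beta=20),(800,600)))
E
```

```text
6.6 [0.46920063 0.07673058 0.00824173] []
```

View pics/w7b.png

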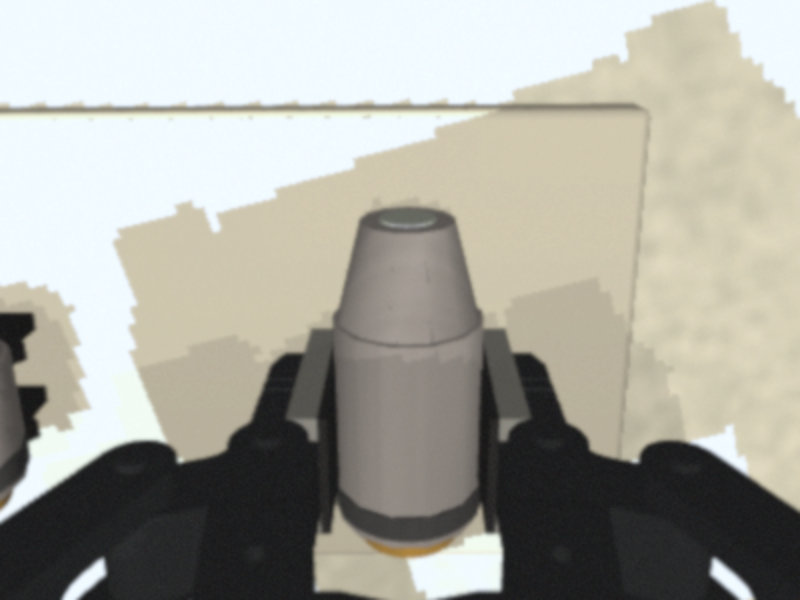

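The objective is held between both pads, at zoomed (408,380), with its lens at (408,217). I'll lift it, improve the camera estimate from the column, and work out a viewing pose.

```bash
python3 -m crank '[[[0,0,-0.02],[0,0,0],0],[[0,0,-0.06],[0,0,0],0],[[0,0,-0.10],[0,0,0],0],[[0,0,-0.13],[0,0,0],0],[[0,0,-0.13],[0,0,0],0]]' 80; cat > go.py <<'E'
from camfit import *
from scipy.spatial.transform import Rotation as Ro
def target(yaw,pitch):
    x,y,z=axes(yaw,pitch); return np.c_[x,-y,-z]
def rel(R1,p1):
    s=state();R0=np.array(s["eef_rot"]);p0=np.array(s["tool_pos"])
    print("t",s["time"],"shift",(R0.T@(p1-p0)).round(4),"rot",Ro.from_matrix(R0.T@R1).as_rotvec().round(4),"deg",np.degrees(Ro.from_matrix(R0.T@R1).magnitude()).round(1))
E
python3 - <<'E'
from go import *
T=cam("top");S=cam("scene")
print("column",plane(T,(330+170/3.0075,70+25/3),.365),plane(S,(140+50/4,120+48/4),.365))
rel(target(3,65),np.array([.494,-.245,.308]))
E
```

```text
time: 7.2
tool_pos: [0.4705, 0.0773, 0.142]
eef_rot: [[0.967, -0.254, 0.007], [-0.254, -0.967, 0.001], [0.006, -0.002, -1.0]]
ft_force: [-0.2, 0.2, -1.1]
opening: 0.0261
grasp_force: 79.3
column [ 0.74594509 -0.23439984  0.365     ] [ 0.74711161 -0.23110297  0.365     ]
t 7.2 shift [ 0.1058  0.3053 -0.1661] rot [ 0.1741  1.1184 -0.2762] deg 66.8
```

```bash
python3 -m crank '[[[0.106,0.305,-0.166],[0.174,1.118,-0.276],0],[[0.106,0.305,-0.166],[0.174,1.118,-0.276],0],[[0.106,0.305,-0.166],[0.174,1.118,-0.276],0],[[0.106,0.305,-0.166],[0.174,1.118,-0.276],0],[[0.106,0.305,-0.166],[0.174,1.118,-0.276],0],[[0.106,0.305,-0.166],[0.174,1.118,-0.276],0],[[0.106,0.305,-0.166],[0.174,1.118,-0.276],0],[[0.106,0.305,-0.166],[0.174,1.118,-0.276],0],[[0.106,0.305,-0.166],[0.174,1.118,-0.276],0],[[0.106,0.305,-0.166],[0.174,1.118,-0.276],0],[[0.106,0.305,-0.166],[0.174,1.118,-0.276],0],[[0.106,0.305,-0.166],[0.174,1.118,-0.276],0]]' 80; python3 look.py v1 camera; python3 - <<'E'
import cv2
cv2.imwrite("pics/v1b.png",cv2.resize(cv2.convertScaleAbs(cv2.imread("pics/v1.png"),alpha=1.4,beta=15),(800,600)))
E
```

```text
time: 8.4
tool_pos: [0.494, -0.2441, 0.3031]
eef_rot: [[0.43, 0.053, 0.901], [0.023, -0.999, 0.048], [0.902, -0.0, -0.431]]
ft_force: [0.4, 0.5, -2.0]
opening: 0.0257
grasp_force: 79.5
8.4 [ 0.49395439 -0.24410826  0.30307379] [([293.0, 130.5], 0.9, 8673)]
```

View pics/v1b.png

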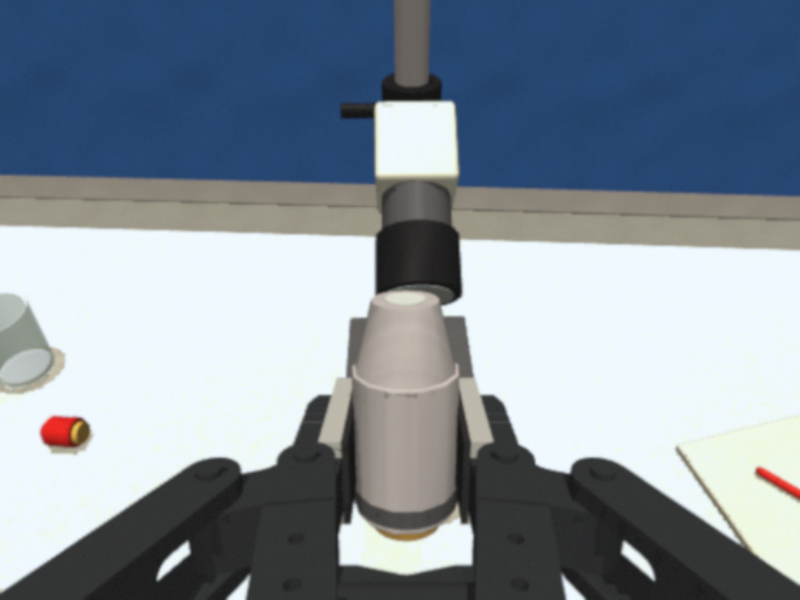

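View v1 shows the inspection camera dead ahead. At zoomed coordinates, the black lens ring runs from columns 376–461 and its front rim is at row ~300. The held objective is at (405,390). I'll refine the camera pose from all three views.

```bash
python3 - <<'E'
from go import *
import pickle
np.set_printoptions(precision=4,suppress=True)
s,im,o=pickle.load(open("v1.pkl","rb"));W=cam("wrist",s);S,T=cam("scene"),cam("top")
sp=np.array([(140+x/4,120+(y-300)/4) for x,y in[(320,385),(317,370),(300,354),(265,352),(318,405),(300,428),(268,431)]])
tp=np.array([(330+(x-400)/3.0075,70+(y-300)/3.0) for x,y in[(533,575),(602,570),(533,545),(601,545),(545,592),(570,597),(590,595)]])
wp=np.array([(376,240),(376,265),(377,285),(460,240),(461,265),(461,285),(458,296),(450,301),(441,304)])/1.4286
def mk(views):
    def res(v):
        o=[]
        for C,pts,w in views:
            h=cv2.convexHull(proj(C,cyl(v[:3],v[3],0,.028)).astype(np.float32))
            o+=[w*cv2.pointPolygonTest(h,(float(a),float(b)),True) for a,b in pts]
        o.append((v[3]-5)/2)
        return o
    return res
for nm,vw in(("all",[(S,sp,1),(T,tp,1),(W,wp,1)]),("ST",[(S,sp,1),(T,tp,1)]),("SW",[(S,sp,1),(W,wp,1)]),("TW",[(T,tp,1),(W,wp,1)])):
    r=least_squares(mk(vw),[.609,-.245,.24,4],x_scale=[.01,.01,.01,5],diff_step=1e-3)
    print(nm,r.x,round(r.cost,1),"focus",r.x[:3]-.07*axes(r.x[3])[0])
print(np.array(r.fun).round(1))
# column bearing in wrist: line through image
for px in((412,20),(412,60)): print("colray",ray(W,np.array(px)/1.4286))
# vertical plane of column ray at radial distance
p,v=ray(W,np.array((412,40))/1.4286);t=(.7465-p[0])/v[0];print("col",p+t*v)
p,v=ray(W,np.array((416,110))/1.4286);t=(.70-p[0])/v[0];print("housing",p+t*v)
E
```

```text
all [ 0.6085 -0.2454  0.2411  4.0671] 4.8 focus [ 0.548  -0.2497  0.2061]
ST [ 0.6085 -0.2471  0.2392  4.6162] 1.8 focus [ 0.5481 -0.252   0.2042]
SW [ 0.6088 -0.2453  0.2408  4.1878] 2.8 focus [ 0.5484 -0.2497  0.2058]
TW [ 0.6081 -0.2454  0.2416  3.9607] 4.1 focus [ 0.5476 -0.2496  0.2066]
[ 1.1 -0.5  0.  -0.3  1.1 -0.4 -0.8 -0.8  0.4  1.1 -0.1  0.5  1.2  0.6
 -0.2 -0.7 -0.5]
colray (array([ 0.3865, -0.2492,  0.4374]), array([ 0.966 ,  0.0392, -0.2554]))
colray (array([ 0.3865, -0.2492,  0.4374]), array([ 0.9489,  0.0379, -0.3133]))
col [ 0.7465 -0.2347  0.3307]
housing [ 0.7    -0.2393  0.3053]
```

```bash
python3 - <<'E'
from go import *
f=np.array([.548,-.2506,.206]);R=target(4.5,30)
rel(R,f-R@np.array([.0376,0,-.028]))
E
```

```text
t 8.5 shift [-0.112   0.0101  0.0918] rot [ 0.0189 -0.6029 -0.0166] deg 34.6
```

```bash
python3 -m crank '[[[-0.02,0.002,0.016],[0.003,-0.11,-0.003],0],[[-0.04,0.004,0.033],[0.006,-0.22,-0.006],0],[[-0.06,0.006,0.049],[0.01,-0.33,-0.01],0],[[-0.08,0.008,0.066],[0.013,-0.44,-0.013],0],[[-0.1,0.009,0.082],[0.017,-0.54,-0.015],0],[[-0.112,0.010,0.092],[0.019,-0.603,-0.017],0],[[-0.112,0.010,0.092],[0.019,-0.603,-0.017],0],[[-0.112,0.010,0.092],[0.019,-0.603,-0.017],0],[[-0.112,0.010,0.092],[0.019,-0.603,-0.017],0]]' 80; python3 look.py p1 camera; python3 - <<'E'
from go import *
import pickle
f=np.array([.548,-.2506,.206]);R=target(4.5,30)
rel(R,f-R@np.array([.0376,0,-.028]))
O={}
for n in("scene","top"):
    im=grab_frame(n);save(f"pics/{n}1.png",im)
    O[n]=(im,outline_of(n,"objective_long"));print(n,[(np.round(r["centre"],1),round(r["conf"],2),int(r["pixels"].sum())) for r in O[n][1]])
pickle.dump(O,open("p1st.pkl","wb"))
S,T=cam("scene"),cam("top");x=axes(4.5)[0]
s=state();Rm=np.array(s["eef_rot"]);p=np.array(s["tool_pos"])
L=p+Rm@np.array([.0376,0,-.028]);print("lens",L)
a,b=O["scene"][0],O["top"][0]
def crop(im,C,w,h):
    c=proj(C,L)[0].astype(int);x0,y0=c[0]-w//2,c[1]-h//2
    g=cv2.resize(im[y0:y0+h,x0:x0+w,::-1],(400,400),interpolation=cv2.INTER_CUBIC)
    g=cv2.convertScaleAbs(g,alpha=1.5,beta=10);k=400/w
    for q,col in((f,(0,0,255)),(L-.063*Rm[:,0],(0,255,0)),(f+.07*x,(255,0,0))):
        u=((proj(C,q)[0]-[x0,y0]+.5)*k).astype(int);cv2.circle(g,tuple(map(int,u)),3,col,-1)
    print(x0,y0,k);return g
w=cv2.resize(cv2.imread("pics/p1.png"),(533,400))
cv2.imwrite("pics/cmp.png",np.hstack([crop(a,S,90,90),crop(b,T,90,90)]))
E
```

```text
time: 9.4
tool_pos: [0.5293, -0.2528, 0.1636]
eef_rot: [[0.862, 0.077, 0.501], [0.067, -0.997, 0.038], [0.502, 0.001, -0.865]]
ft_force: [0.7, -0.7, -1.7]
opening: 0.0257
grasp_force: 79.4
9.4 [ 0.52930628 -0.25281281  0.16359868] [([281.0, 1.4], 0.65, 664)]
t 9.5 shift [ 0.0001 -0.0011  0.0008] rot [ 0.0017 -0.0025 -0.0012] deg 0.2
scene [(array([242.8, 139. ]), 0.53, 164)]
top [(array([388.6, 206.9]), 0.64, 215)]
lens [ 0.54754196 -0.25180419  0.20612914]
190 95 4.444444444444445
341 152 4.444444444444445
```

View pics/cmp.png

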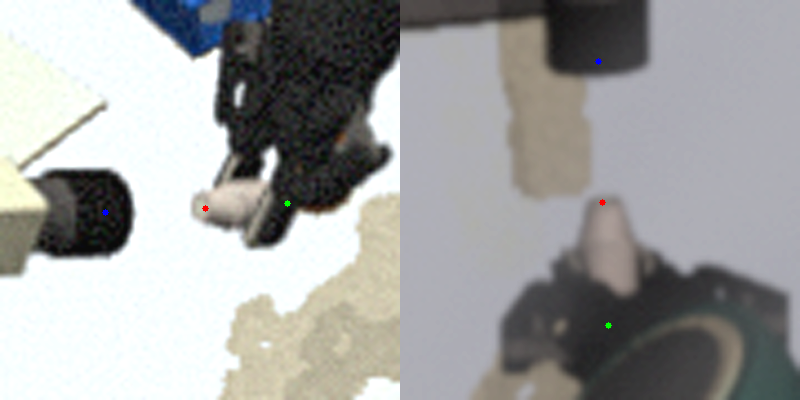

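The lens tip sits within about 2 mm of the projected focus in both views: tip (200,206) vs (205,208) in the scene crop, and (602,200) vs (602,202) in the top crop. Next I check the objective's pitch in the hand from edge rows in the wrist picture.

```bash
python3 - <<'E'
from go import *
import pickle
ims=[]
for n in("v1","p1"):
    s,im,o=pickle.load(open(n+".pkl","rb"));g=im[185:400,280:288].astype(int).mean((1,2)).round().astype(int)
    d=np.abs(np.diff(g)); print(n,[(185+i,g[i],g[i+1]) for i in range(len(d)) if d[i]>=9])
a=cv2.imread("pics/p1.png")[180:400,210:360]
cv2.imwrite("pics/p1c.png",cv2.resize(cv2.convertScaleAbs(a,alpha=1.6,beta=15),None,fx=2.7,fy=2.7,interpolation=cv2.INTER_CUBIC))
E
```

```text
v1 [(198, np.int64(11), np.int64(26)), (199, np.int64(26), np.int64(51)), (202, np.int64(60), np.int64(91)), (203, np.int64(91), np.int64(122)), (204, np.int64(122), np.int64(140)), (212, np.int64(138), np.int64(129)), (274, np.int64(122), np.int64(106)), (275, np.int64(106), np.int64(91)), (357, np.int64(95), np.int64(75)), (358, np.int64(75), np.int64(53)), (359, np.int64(53), np.int64(43)), (369, np.int64(45), np.int64(61)), (370, np.int64(61), np.int64(84)), (373, np.int64(84), np.int64(71)), (376, np.int64(66), np.int64(75)), (377, np.int64(75), np.int64(106)), (378, np.int64(106), np.int64(144)), (379, np.int64(144), np.int64(159))]
p1 [(202, np.int64(90), np.int64(79)), (213, np.int64(83), np.int64(72)), (215, np.int64(69), np.int64(82)), (216, np.int64(82), np.int64(98)), (271, np.int64(101), np.int64(88)), (273, np.int64(88), np.int64(100)), (357, np.int64(90), np.int64(63)), (358, np.int64(63), np.int64(41)), (369, np.int64(27), np.int64(38)), (370, np.int64(38), np.int64(56)), (377, np.int64(58), np.int64(68)), (378, np.int64(68), np.int64(79))]
```

View pics/p1c.png

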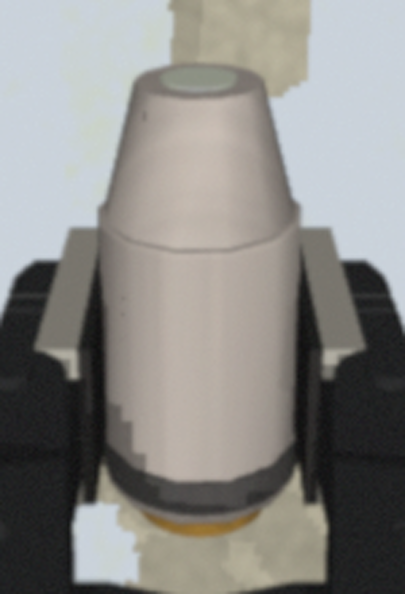

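In this crop the lens face is at rows 64–97, the shoulder at row 251 and the barrel end at row 512, all straight and centred at column 200. Now fit its in-hand pose.

```bash
python3 - <<'E'
from go import *
c=get_calibration("wrist");K=np.array(c["mtx"]);M=np.linalg.inv(np.array(c["tool_from_camera"]))
P=np.array([(.038,-.0085),(.038,.0085),(.020,-.014),(-.020,-.014)]);rows=np.array([215.9,203.7,273,369.8])
def pr(x,y,z):
    q=M@np.array([x,y,z,1]);return K[0,0]*q[0]/q[2]+K[0,2],K[1,1]*q[1]/q[2]+K[1,2]
def res(v):
    a=v[2];o=[]
    T=lambda x,z:(v[0]+np.cos(a)*x+np.sin(a)*z,v[1]-np.sin(a)*x+np.cos(a)*z)
    for (x,z),r in zip(P,rows):
        X,Z=T(x,z);o.append(pr(X,0,Z)[1]-r)
    X,Z=T(.038,0);o.append(pr(X,.0085,Z)[0]-pr(X,-.0085,Z)[0]-47.4)
    return o
r=least_squares(res,[0,-.03,0],x_scale=[.01,.01,.1]);print(r.x,np.degrees(r.x[2]),np.array(r.fun).round(2))
a=r.x[2];print("lens tool",r.x[0]+np.cos(a)*.038,r.x[1]-np.sin(a)*.038)
for z in(-.031,-.029,-.027):print(z,np.round(res([0,z,0]),1))
E
```

```text
[-0.00223268 -0.0243847   0.00244958] 0.14035044642332445 [ 0.93 -0.57 -0.72  0.32 -0.27]
lens tool 0.03576720120703935 -0.02447778611036812
-0.031 [ 0.5 -1.6  2.   8.1  2.3]
-0.029 [-1.4 -3.  -0.8  4.1  1.5]
-0.027 [-3.2 -4.4 -3.5  0.2  0.8]
```

The pitch is within 0.2° of the tool and the position agrees to 2–3 mm. I'll make a small averaged correction, settle, and check.

```bash
python3 -m crank '[[[0,-0.001,-0.001],[0,0,0],0],[[0,-0.001,-0.001],[0,0,0],0],[[0,-0.001,-0.001],[0,0,0],0],[[0,-0.001,-0.001],[0,0,0],0],[[0,-0.001,-0.001],[0,0,0],0],[[0,-0.001,-0.001],[0,0,0],0]]' 80; python3 - <<'E'
from go import *
f=np.array([.548,-.2506,.206]);R=target(4.5,30)
rel(R,f-R@np.array([.0372,0,-.0265]));s=state();print(s["qd"].round(2),s["grasp_force"],finish_job())
E
```

```text
time: 10.3
tool_pos: [0.5287, -0.252, 0.1634]
eef_rot: [[0.863, 0.077, 0.499], [0.067, -0.997, 0.039], [0.501, -0.0, -0.866]]
ft_force: [-0.3, -0.0, -0.5]
opening: 0.0259
grasp_force: 79.4
t 10.3 shift [ 0.0008  0.0001 -0.0008] rot [ 0.0005 -0.0007 -0.0012] deg 0.1
the job is handed in; nothing more can be done
[-0.11 -0.01  0.07 -0.09 -0.02 -0.1 ] 79.40308928489685 None
```

I handed the job in at 10.3 s with the longest objective held steady in the air, in line with the inspection camera and its front lens within about 2–3 mm of the focus point by my measurements; the first grasp closed on top of the barrel and pressed with up to about 18 N, and the second held.

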